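# Index the sample changer and load a standard

### The arm

A 6-joint arm with a two-finger parallel gripper is mounted at the origin on a cart in front of the work surface, level with it; the furniture and walls round the work are solid. World frame = base frame: x ahead of the robot, y to its left, z up, the work surface at z = 0. Lengths are in mm, angles in rad, forces in N, time in s.
With the tool pointing down it reaches from about 350 to 775 mm from the base axis. Payload 7.3 kg.
Tool frame: the origin (TCP) lies at the centre of the arm's flange, where the gripper is bolted on; the fingertips stand 178 mm ahead of it and the grasp point (between the pads) lies 159 mm ahead of it; z points along the fingers, y is the direction in which the jaws open and shut (so a half turn about z gives the same grasp; the last joint's range is limited). The gripper opens to 92 mm and grips with 3 to 60 N. Pads are 19 mm wide; open, the fingers measure 130 mm over their backs; the gripper's body (75 mm by 190 mm) begins 47 mm behind the grasp point.
Start: joints at [-1.459, 0.342, 1.524, -0, 1.275, -0.146], TCP at [133.871, -507.648, 404.741] pointing down, gripper open.
Joint ranges: [-2.53, 2.53], [-0.77, 2.02], [0.04, 2.7], [-1, 4.14], [0.28, 2.66], [-3.11, 3.11]. Speed limits (rad/s): [2.57, 2.57, 3.14, 3.14, 3.14, 3.14].

### API

Orientations are given as [roll, pitch, yaw] about the fixed x, y, z axes, in that order (R = Rz(yaw) Ry(pitch) Rx(roll)).
In Python, from plant import get_obs, capture, close_job gives the robot as it stands. The module is installed in compiled form; this text tells all that it offers.
- The arm moves only by the shell command python3 -m pendant 'ROWS'. ROWS is JSON, a list of rows, each a list of 3 entries, a list of its own where there are three numbers: the shift along the tool's x, y, z in m, then the turn, a rotation vector about the tool's x, y, z in rad, then the finger opening in m, from 0 to 0.0918. In form: [[[tx, ty, tz], [wx, wy, wz], fingers], ...]. A call has 1 to 10 rows; each row is the pose to reach, as a shift and turn from the pose commanded when the call began, along the tool's axes at that moment; what a row does not reach only later rows make up. A row lasts 1/12 s, in which the tool goes at most 41.7 mm and 7.16 degrees, less where a joint would pass 70% of its speed; a pose out of reach is approached as far as the arm can. A call with a gripper value outside its range is refused whole. The fingers move at their own pace and stop on an object; the grip force is fixed at half the most. Time passes only in rows, so rows that repeat a pose let the fingers close. It gives the time, the measured TCP pose, the force and the opening at its end, in the units of the state.
- get_obs(): the state, without advancing time (a new reading comes with each control period).
- capture(name): name is "scene" or "top" or "wrist"; returns a dict with "color" (480x640x3 uint8, red, green, blue), "mtx" (3x3 intrinsics, pixels), "rvec" (rotation vector, rad) and "tvec" (3), from world to camera coordinates, as OpenCV has them. Camera axes: x right, y down, z forward; pixel columns grow to the right and rows downward; lengths in mm; the calibration is good to about 2 mm. A picture is of the moment at which its call begins. There is no depth.
- close_job(): hands the job in, once; it reports no verdict.
The state is a dict: "time": time; "joint_positions": joint angles; "dq": joint speeds; "tau": joint torques, N m; "tool_pos": TCP position; "tcp_rot": TCP orientation; "contact_force": force on the tool from outside, world axes, zero at the start; "moment": the same for the moment, N m; "grip_width": finger opening in mm.
Only numpy, scipy, OpenCV 4.12 (cv2) and the standard library are available. Lean on these libraries where they do the work, as an engineer would, in place of code of your own. Each camera call takes 0.05 s, during which the arm holds its last target. There are 200 camera calls.

### The job

Pull the black knob of the round sample changer up out of its park notch, turn it anticlockwise (seen from above) until it snaps fully home into the loading notch, which you have to find by feel, and do not force the knob against its stops. Then set the tall silver standard (the tallest of the three) upright and fully down in the white cup that has come out from under the blue cover. Leave the other two standards where they are.

Things in the scene. Friction and masses are not known exactly. Their poses are not given: they have to be found in the camera images.
- changer: Round grey sample changer fixed to the bench, 184 mm across, 20 mm high, origin under its centre on the bench. The turntable and the knob turn about its vertical z axis; its x axis points to the parked cup and the blue cover.
- cover_top (a point): Centre of the top of the fixed blue sheet cover, 43 mm above the bench: 68 mm long along the changer's x axis (38 to 106 mm from the axis), 48 mm wide, 3 mm thick, its upright at the outer end. It covers the cup while parked.
- table (a joint): Angle (rad) of the aluminium turntable (radius 88 mm, top 27 mm above the bench), positive anticlockwise from above, range -0.15 to 1.65. Starts near 0 in the park notch. The one loading notch lies between 1.0 and 1.35, set differently each time and hidden under the knob's skirt: feel for it. Friction about 0.06 N m; 0.06 rad of play either way in a notch.
- index_knob (a joint): Lift (m) of the black knob: 0 down in a notch, 0.010 pulled up to its stop; spring and weight push it down with about 7.5 N at 0, 11.5 N at 0.010. It turns together with the table, and only when lifted over 0.006. Let go between the notches it stays up, the dog riding on a land at lift 0.006; over the loading notch the spring snaps it down to 0.
- dog (a point): Tip of the 6 mm wide steel dog hidden under the knob's skirt, 24.5 mm from the axis. It locks the knob in notches 6 mm deep. A force over 25 N on it does damage: by turning the knob not fully lifted, turning on after it has dropped in, or pressing it hard down on the land.
- knob_grip (a point): Point on the knob's axis to grip, 72 mm above the bench with the knob down. Its x axis points along the upright grip bar (52 mm long, 14 mm thick, from 48 to 82 mm above the bench, on a round skirt of 32 mm radius); the bar's end +x, with a white line, points to the cup. It rises and turns with the knob.
- cup_floor (a point): Centre of the inner floor of the white round cup on the turntable, 66 mm from the axis, 29 mm above the bench; turns with the table. The cup is 40 mm wide inside, 47 mm outside, its rim 8 mm above its floor (37 mm above the bench), z up. Under the blue cover while parked.
- tall_standard: The standard to load: the tallest of three short cylinders, light silver grey steel without round spots, 36 mm diameter, 34 mm tall, about 0.2 kg; origin at the centre of its underside, z up. Stands on the bench left of the changer.
- tan_standard: Bystander: tan cylinder with dark spots on top, 38 mm diameter, 28 mm tall, origin at the centre of its underside. Leave it.
- copper_standard: Bystander: copper-coloured cylinder, 45 mm diameter, 20 mm tall, origin at the centre of its underside. Leave it.

How it is judged:
By the outcome, as a careful person would: the job done as asked, in the order asked, and still so for the second after the job is handed in, with the robot touching nothing.
It also fails if it takes over 58 s, if anything falls off the work surface, if the arm or the gripper's body presses on something with over 40 N, if the wrist force passes 120 N, or if a joint passes its speed limit or range.

## Working session

There is one attempt and no reset: what is moved stays moved. The work goes in short steps, Python scripts to look and compute and a shell command to move; the robot and the scene stay as the last step left them, time stands still between calls to the robot, and variables do not carry over. Pictures are saved under pics/ and viewed, about 8 in all and at most 12, crops included, and the job is handed in when it is done.

```bash
mkdir -p pics
cat > h.py <<'E'
import numpy as np, cv2
from plant import get_obs, capture
def save(c,name): cv2.imwrite('pics/'+name+'.png', c['color'][:,:,::-1])
def ray(c,u,v,z):
    R=cv2.Rodrigues(np.array(c['rvec'],float))[0]; t=np.array(c['tvec'],float).ravel()
    d=R.T@np.linalg.inv(c['mtx'])@np.array([u,v,1.]); o=-R.T@t
    return o+d*(z-o[2])/d[2]
def proj(c,P): return cv2.projectPoints(np.array(P,float).reshape(-1,3),np.array(c['rvec'],float),np.array(c['tvec'],float),np.array(c['mtx'],float),None)[0].reshape(-1,2)
E
python3 - <<'E'
from h import *
import pickle
o=get_obs();print(o)
for n in ('scene','top'):
    c=capture(n);save(c,n+'0');pickle.dump(c,open(n+'0.pkl','wb'))
    R=cv2.Rodrigues(np.array(c['rvec'],float))[0];print(n,-R.T@np.array(c['tvec'],float).ravel(),R[2])
E
```

```text
{'time': 0.0, 'joint_positions': array([-1.45899321e+00,  3.42729642e-01,  1.52498771e+00,  7.63467415e-06,
        1.27540422e+00, -1.45989861e-01]), 'dq': array([-0.00163506,  0.00023939, -0.00122131, -0.00183499,  0.00018383,
        0.00014597]), 'tau': array([-3.66559207e-04, -4.31246674e+01, -2.44221514e+01,  7.17030955e-02,
        5.60436992e-02, -9.59831391e-05]), 'tool_pos': array([ 133.86066122, -507.51735626,  404.05139328]), 'tcp_rot': array([-3.14008106e+00, -2.29638152e-04,  2.57790577e-01]), 'contact_force': array([0.02268416, 0.02829408, 0.5393618 ]), 'moment': array([-0.02673927, -0.01286369,  0.02218923]), 'grip_width': 92.02580395507074}
scene [ 85.13891839 515.22957685 675.34384839] [ 0.5274242  -0.48122425 -0.70017636]
top [464.70419992  99.52734481 938.81396056] [ 0.08588961  0.01696188 -0.99616026]
```

View pics/top0.png

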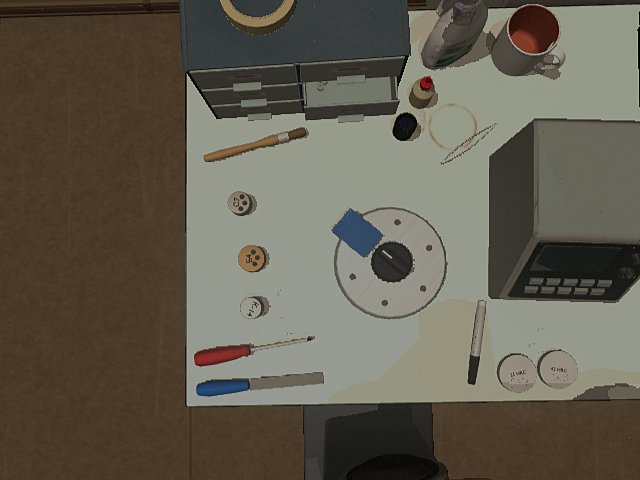

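View pics/scene0.png

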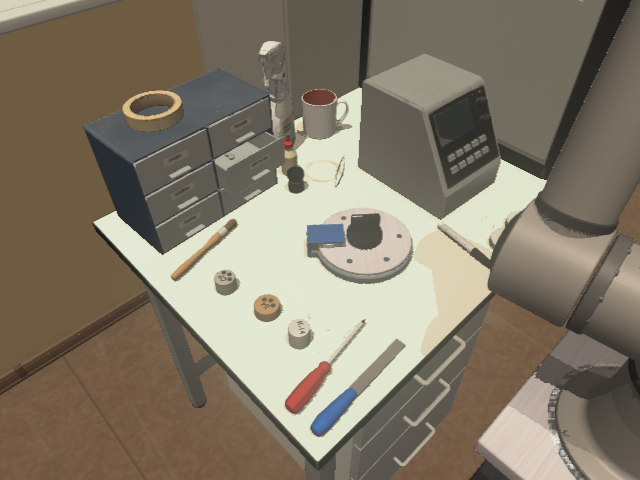

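Run:
```python
from h import *
import pickle
c=pickle.load(open('top0.pkl','rb'));s=pickle.load(open('scene0.pkl','rb'))
A=c['color'][180:330,215:290,::-1];B=c['color'][195:325,325:455,::-1];D=s['color'][250:360,200:330,::-1]; F=s['color'][195:285,295:420,::-1]
f=lambda a,w,h:cv2.resize(a,(w,h),interpolation=cv2.INTER_CUBIC)
out=np.hstack([f(A,300,600),np.vstack([f(B,500,330),f(np.hstack([cv2.resize(D,(130,90)),F]),500,270)])])
out=np.hstack([f(A,300,600),f(B,500,500) if 0 else np.vstack([f(B,300,300),f(D,300,300)])])
cv2.imwrite('pics/crop1.png',out)
```

```text
(no output)
```

View pics/crop1.png

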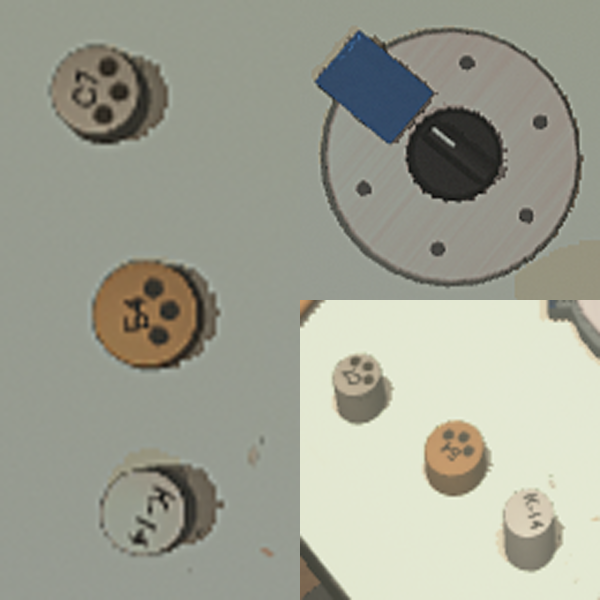

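Run:
```python
from h import *
import pickle
for n,uvS,ctr in (('top',(250.5,307.7),(390.5,263)),('scene',(298.8,328.1),(365,240))):
    c=pickle.load(open(n+'0.pkl','rb'));im=c['color'].astype(int)
    print(n,'std',ray(c,*uvS,34))
    r,g,b=im[...,0],im[...,1],im[...,2]
    m=(b>r+40)&(b>g+20);m[:190]=0;m[290:]=0;m[:,:290]=0;m[:,420:]=0
    if n=='scene': m&=(b>100)
    ys,xs=np.nonzero(m); P=np.array([ray(c,x,y,43)[:2] for x,y in zip(xs,ys)],np.float32)
    print(len(xs),'cover',cv2.minAreaRect(P))
    # knob dark mask
    d=(im.max(2)<75); d[:195]=0;d[300:]=0;d[:,:335]=0;d[:,425:]=0
    d[(np.hypot(*(np.indices(d.shape)-np.array([ctr[1],ctr[0]])[:,None,None])))>30]=0
    ys,xs=np.nonzero(d);P=np.array([ray(c,x,y,48)[:2] for x,y in zip(xs,ys)],np.float32);print('knob',len(xs),cv2.minEnclosingCircle(P),P.mean(0))
    # turntable: bright ring fit
    w=((im.max(2)-im.min(2)<40)&(im.mean(2)<110)).astype(np.uint8)
    lab=None
c=pickle.load(open('top0.pkl','rb'))
# edge along rays from centre at body: strongest gradient
g=cv2.GaussianBlur(c['color'],(3,3),0).astype(float).mean(2)
o=ray(c,390.5,263,27)[:2];print('o',o)
pts=[]
for a in np.arange(0,2*np.pi,.05):
    rr=np.arange(75,110,.5)
    uv=proj(c,[[o[0]+r*np.cos(a),o[1]+r*np.sin(a),27] for r in rr])
    p=cv2.remap(g.astype(np.float32),uv[:,0].astype(np.float32)[None],uv[:,1].astype(np.float32)[None],1)[0]
    k=np.argmin(np.gradient(p)); pts.append([o[0]+rr[k]*np.cos(a),o[1]+rr[k]*np.sin(a)])
pts=np.array(pts)
from scipy.optimize import least_squares
f=lambda q:np.hypot(pts[:,0]-q[0],pts[:,1]-q[1])-q[2]
s=least_squares(f,[*o,88],loss='soft_l1',f_scale=1);print('table',s.x,np.median(abs(s.fun)))
a=ray(c,325+132/2.308,195+126/2.308,82);b=ray(c,325+153/2.308,195+145/2.308,82);print('line',a,b,np.arctan2(*(a-b)[1::-1]))
```

```text
top std [439.1293374  225.69029116  34.        ]
1224 cover ((555.843017578125, 53.574623107910156), (66.79070281982422, 46.767826080322266), 48.61591339111328)
knob 1305 ((513.489013671875, 1.6480498313903809), 38.607906341552734) [5.0767984e+02 4.4733396e-01]
scene std [436.37443466 227.91315594  34.        ]
627 cover ((553.5103759765625, 55.250980377197266), (66.72262573242188, 46.5560302734375), 48.62499237060547)Traceback (most recent call last):
  File "<stdin>", line 14, in <module>
cv2.error: OpenCV(4.12.0) /io/opencv/modules/imgproc/src/shapedescr.cpp:201: error: (-215:Assertion failed) count >= 0 && (depth == CV_32F || depth == CV_32S) in function 'minEnclosingCircle'
```

Run:
```python
from h import *
import pickle
from scipy.optimize import least_squares
c=pickle.load(open('top0.pkl','rb'))
g=cv2.GaussianBlur(c['color'],(3,3),0).astype(np.float32).mean(2)
o=np.array([507,0.5])
for z,r0,lo,hi in ((27,88,80,100),(48,32,26,38)):
  pts=[]
  for a in np.arange(0,2*np.pi,.05):
    if abs((a-.85+np.pi)%(2*np.pi)-np.pi)<.6: continue
    rr=np.arange(lo,hi,.25)
    uv=proj(c,[[o[0]+r*np.cos(a),o[1]+r*np.sin(a),z] for r in rr]).astype(np.float32)
    p=cv2.remap(g,uv[:,0][None],uv[:,1][None],1)[0]
    k=np.argmax(np.gradient(p)*(-1 if z==27 else 1)); pts.append([o[0]+rr[k]*np.cos(a),o[1]+rr[k]*np.sin(a)])
  pts=np.array(pts)
  s=least_squares(lambda q:np.hypot(pts[:,0]-q[0],pts[:,1]-q[1])-q[2],[*o,r0],loss='soft_l1',f_scale=1);print(z,s.x,np.median(abs(s.fun)))
a=ray(c,325+132/2.308,195+126/2.308,82);b=ray(c,325+153/2.308,195+145/2.308,82);print('line',a,b,np.arctan2(*(a-b)[1::-1]))
```

```text
27 [ 5.07885511e+02 -5.43905763e-02  8.67287873e+01] 0.27996842935029065
48 [5.07835027e+02 1.88957432e-01 3.26701695e+01] 0.4658139549907787
line [524.54151293  17.55464383  82.        ] [511.73613163   4.13323598  82.        ] 0.8088822922773325
```

```bash
cat >> h.py <<'E'
def togo(x,y,z,yaw,o=None):
    "shift (m) and turn from current pose, tool axes, tool down"
    o=o or get_obs(); p=o['tool_pos']; a=o['tcp_rot'][2]
    d=np.array([x,y,z])-p
    return np.round([(np.cos(a)*d[0]+np.sin(a)*d[1])/1e3,(np.sin(a)*d[0]-np.cos(a)*d[1])/1e3,-d[2]/1e3, -(yaw-a)],4)
E
python3 - <<'E'
from h import *
import pickle
c=pickle.load(open('scene0.pkl','rb'))
for b,t in (((362,162),(363,75)),((443,210),(442,105))):
    P=ray(c,*b,0);h=np.arange(0,300,5);q=proj(c,[[P[0],P[1],z] for z in h]);print(P,h[np.argmin(abs(q[:,1]-t[1]))])
print(togo(507,.5,300,.84))
print(togo(507,.5,420,.84))
E
```

```text
[ 694.00807284 -201.00680159    0.        ] 210
[ 464.80221176 -195.781679      0.        ] 240
[ 0.4903 -0.3961  0.1041 -0.5822]
[ 0.4903 -0.3961 -0.0159 -0.5822]
```

```bash
python3 -m pendant '[[[0,0,-0.036],[0,0,0],0.07],[[0.49,-0.396,-0.036],[0,0,-0.582],0.07],[[0.49,-0.396,-0.036],[0,0,-0.582],0.07],[[0.49,-0.396,-0.036],[0,0,-0.582],0.07],[[0.49,-0.396,-0.036],[0,0,-0.582],0.07],[[0.49,-0.396,-0.036],[0,0,-0.582],0.07],[[0.49,-0.396,-0.036],[0,0,-0.582],0.07],[[0.49,-0.396,-0.036],[0,0,-0.582],0.07],[[0.49,-0.396,-0.036],[0,0,-0.582],0.07],[[0.49,-0.396,-0.036],[0,0,-0.582],0.07]]'; python3 -c "
from h import *
print(togo(507,.5,300,.84))"
```

```text
time: 0.93
tool_pos: [356.4, -203.4, 440.7]
tcp_rot: [-3.142, 0.0, 0.839]
contact_force: [1.2, -1.0, 0.1]
grip_width: 70.0
[ 0.2524 -0.0241  0.1407 -0.0007]
```

```bash
python3 -m pendant '[[[0.252,-0.024,0],[0,0,0],0.07],[[0.252,-0.024,0],[0,0,0],0.07],[[0.252,-0.024,0],[0,0,0],0.07],[[0.252,-0.024,0.03],[0,0,0],0.07],[[0.252,-0.024,0.14],[0,0,0],0.07],[[0.252,-0.024,0.14],[0,0,0],0.07],[[0.252,-0.024,0.14],[0,0,0],0.07],[[0.252,-0.024,0.14],[0,0,0],0.07],[[0.252,-0.024,0.14],[0,0,0],0.07],[[0.252,-0.024,0.14],[0,0,0],0.07]]'; python3 -c "
from h import *
c=capture('wrist');save(c,'w1')
print(get_obs()['tool_pos'],proj(c,[[507,.5,82],[507+26*.66,.5+26*.75,82],[507-26*.66,.5-26*.75,82],[507,.5,48]]))
print(togo(507,.5,231,.845))"
```

```text
time: 1.77
tool_pos: [506.0, -1.2, 299.4]
tcp_rot: [-3.138, 0.003, 0.842]
contact_force: [0.2, -0.0, 0.1]
grip_width: 69.8
[506.18041803  -1.90434338 300.98236797] [[317.84890623 274.12398403]
 [317.42986126 221.2545187 ]
 [318.24245639 323.77685772]
 [318.1201163  255.26323626]]
[ 0.0023 -0.001   0.07   -0.0044]
```

View pics/w1.png

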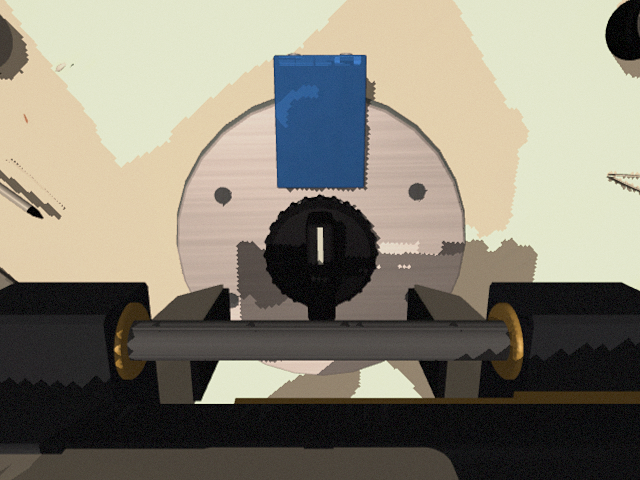

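```bash
python3 -m pendant '[[[0.0027,0,0.03],[0,0,0],0.05],[[0.0027,0,0.06],[0,0,0],0.04],[[0.0027,0,0.069],[0,0,0],0.03],[[0.0027,0,0.069],[0,0,0],0.03],[[0.0027,0,0.069],[0,0,0],0.03]]'; python3 -m pendant '[[[0,0,0],[0,0,0],0.02],[[0,0,0],[0,0,0],0.016],[[0,0,0],[0,0,0],0.01],[[0,0,0],[0,0,0],0.01],[[0,0,0],[0,0,0],0.01]]'; python3 -c "
from h import *
print(get_obs()); c=capture('wrist');save(c,'w2')"
```

```text
time: 2.23
tool_pos: [508.4, -0.5, 233.3]
tcp_rot: [3.14, -0.001, 0.839]
contact_force: [0.5, -0.4, 0.8]
grip_width: 41.1
time: 2.65
tool_pos: [508.0, 0.5, 232.6]
tcp_rot: [3.141, -0.001, 0.84]
contact_force: [-1.4, 0.4, 6.8]
grip_width: 13.8
{'time': 2.65, 'joint_positions': array([-1.50119660e-01,  5.20916435e-01,  1.78569516e+00,  4.01121390e-04,
        8.34314286e-01,  5.80604555e-01]), 'dq': array([ 7.84738609e-04, -6.69199314e-04,  1.08862138e-04, -3.01224447e-03,
       -5.68207063e-05, -1.46858356e-04]), 'tau': array([-7.40328245e-01, -4.25307870e+01, -1.72805607e+01, -1.67559399e-01,
       -7.25231320e-01,  1.86822389e-02]), 'tool_pos': array([5.07981739e+02, 4.75025208e-01, 2.32624343e+02]), 'tcp_rot': array([ 3.14119828e+00, -6.14339704e-04,  8.39802904e-01]), 'contact_force': array([-1.42460778,  0.4082628 ,  6.81611121]), 'moment': array([0.29391061, 0.31839012, 0.1052895 ]), 'grip_width': 13.841491031486914}
```

```bash
python3 -m pendant '[[[0,0,-0.002],[0,0,0],0.01],[[0,0,-0.004],[0,0,0],0.01],[[0,0,-0.004],[0,0,0],0.01],[[0,0,-0.004],[0,0,0],0.01]]';python3 -m pendant '[[[0,0,-0.002],[0,0,0],0.01],[[0,0,-0.004],[0,0,0],0.01],[[0,0,-0.004],[0,0,0],0.01],[[0,0,-0.004],[0,0,0],0.01]]'; python3 -c "
from h import *
print(get_obs()['moment']); c=capture('wrist');save(c,'w3')"
```

```text
time: 3.03
tool_pos: [508.0, 0.4, 235.4]
tcp_rot: [-3.141, -0.0, 0.84]
contact_force: [2.8, 2.3, -8.7]
grip_width: 13.8
time: 3.37
tool_pos: [508.0, 0.4, 239.6]
tcp_rot: [-3.141, -0.0, 0.84]
contact_force: [2.9, 3.6, -10.1]
grip_width: 13.8
[ 0.57582349 -0.65487491  0.02543402]
```

```bash
python3 -m pendant '[[[0,0,-0.0015],[0,0,0],0.01],[[0,0,-0.0015],[0,0,0],0.01],[[0,0,-0.0015],[0,0,0],0.01],[[0,0,-0.0015],[0,0,-0.02],0.01],[[0,0,-0.0015],[0,0,-0.04],0.01],[[0,0,-0.0015],[0,0,-0.04],0.01]]'; python3 -c "
from h import *
print(get_obs()['moment'])"
```

```text
time: 3.92
tool_pos: [507.9, 0.4, 241.0]
tcp_rot: [-3.141, -0.0, 0.881]
contact_force: [4.5, 2.8, -9.9]
grip_width: 13.8
[ 0.73049982 -0.6989974   0.05672365]
```

```bash
python3 -m pendant '[[[0,0,0],[0,0,-0.03],0.01],[[0,0,0],[0,0,-0.06],0.01],[[0,0,0],[0,0,-0.09],0.01],[[0,0,0],[0,0,-0.12],0.01],[[0,0,0],[0,0,-0.12],0.01]]'; python3 -c "
from h import *
print(get_obs()['moment'])"
```

```text
time: 4.33
tool_pos: [507.8, 0.5, 241.0]
tcp_rot: [-3.141, -0.0, 1.001]
contact_force: [2.9, 4.1, -10.1]
grip_width: 13.8
[ 0.76622998 -0.69772121  0.00767474]
```

```bash
python3 -m pendant '[[[0,0,0],[0,0,-0.08],0.01],[[0,0,0],[0,0,-0.17],0.01],[[0,0,0],[0,0,-0.26],0.01],[[0,0,0],[0,0,-0.35],0.01],[[0,0,0],[0,0,-0.44],0.01],[[0,0,0],[0,0,-0.53],0.01],[[0,0,0],[0,0,-0.62],0.01],[[0,0,0],[0,0,-0.70],0.01],[[0,0,0],[0,0,-0.74],0.01],[[0,0,0],[0,0,-0.74],0.01]]'; python3 -c "
from h import *
print(get_obs()['moment']);c=capture('top');save(c,'t2')
im=c['color'].astype(int)
o=get_obs();print(o['tool_pos'],o['tcp_rot'])"
```

```text
time: 5.17
tool_pos: [507.2, 0.6, 240.6]
tcp_rot: [-3.139, -0.001, 1.741]
contact_force: [-0.1, 5.7, -11.1]
grip_width: 13.7
[ 0.80877287 -0.21659934  0.01754949]
[507.19702643   0.62094684 240.63767083] [-3.13885117e+00 -1.20670297e-03  1.73895513e+00]
```

View pics/t2.png

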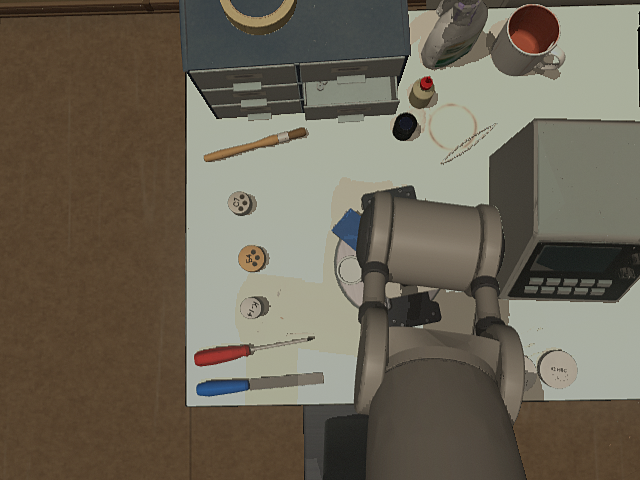

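```bash
python3 -m pendant '[[[0,0,0.001],[0,0,0],0.01],[[0,0,0.0018],[0,0,0],0.01],[[0,0,0.0018],[0,0,0],0.01],[[0,0,0.0018],[0,0,0],0.015],[[0,0,0.0018],[0,0,0],0.015],[[0,0,0.0018],[0,0,0],0.015]]'; python3 -c "
from h import *
print(get_obs()['moment']);c=capture('wrist');save(c,'w4')"
python3 -m pendant '[[[0,0,0],[0,0,-0.03],0.015],[[0,0,0],[0,0,-0.06],0.015],[[0,0,0],[0,0,-0.09],0.015],[[0,0,0],[0,0,-0.09],0.015]]'; python3 -c "
from h import *
print(get_obs()['moment']);c=capture('wrist');save(c,'w5')
a=cv2.imread('pics/w4.png');b=cv2.imread('pics/w5.png')
cv2.imwrite('pics/w45.png',np.hstack([a[150:450,120:520],b[150:450,120:520]]))"
```

```text
time: 5.72
tool_pos: [507.6, -0.0, 239.8]
tcp_rot: [-3.14, 0.0, 1.739]
contact_force: [-3.7, 0.6, -1.0]
grip_width: 15.1
[0.07941334 0.54368276 0.01902989]
time: 6.1
tool_pos: [507.3, 0.3, 239.7]
tcp_rot: [-3.14, -0.001, 1.83]
contact_force: [-5.0, 0.4, 1.4]
grip_width: 15.0
[ 0.18529238  0.79193121 -0.17155058]
```

View pics/w45.png

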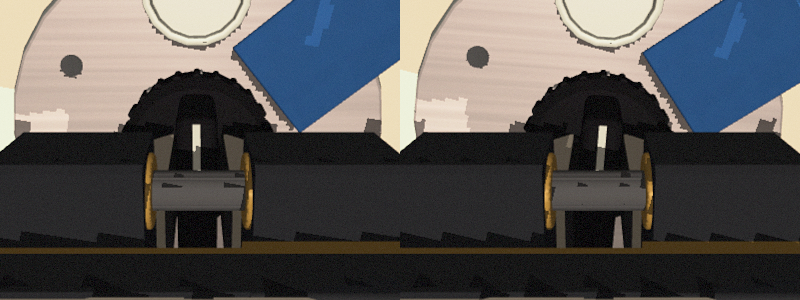

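```bash
cat > m.py <<'E'
from h import *
import sys
def meas(im):
    g=im.max(2).astype(int)
    top=[np.nonzero(g[190:260,x]<60)[0][0]+190 for x in (305,311,323,329)]
    w=(im.min(2)>190)&(np.arange(480)[:,None]<290)&(np.arange(480)[:,None]>262); w[:,:295]=0;w[:,345:]=0
    ys,xs=np.nonzero(w)
    return 'skirt',top,'line col %.1f rows %s n%d'%(xs.mean() if len(xs) else 0,(ys.min(),ys.max()) if len(ys) else 0,len(xs))
if __name__=='__main__':
    if len(sys.argv)>2:
        for f in sys.argv[1:]: print(meas(cv2.imread('pics/'+f)))
    else:
        c=capture('wrist');save(c,sys.argv[1]);print('Mz %.3f'%get_obs()['moment'][2],meas(c['color']))
E
python3 m.py w4.png w5.png
python3 -m pendant '[[[0,-0.0005,0],[0,0,-0.02],0.015],[[0,-0.0005,0],[0,0,-0.03],0.015],[[0,-0.0005,0],[0,0,-0.03],0.015]]'; python3 m.py w6
```

```text
('skirt', [np.int64(223), np.int64(222), np.int64(222), np.int64(223)], 'line col 315.5 rows (np.int64(275), np.int64(289)) n84')
('skirt', [np.int64(221), np.int64(223), np.int64(220), np.int64(226)], 'line col 321.9 rows (np.int64(277), np.int64(289)) n80')
time: 6.4
tool_pos: [507.1, 0.2, 239.6]
tcp_rot: [-3.141, -0.0, 1.86]
contact_force: [-4.8, 2.5, 1.7]
grip_width: 15.1
Mz -0.168 ('skirt', [np.int64(221), np.int64(223), np.int64(220), np.int64(226)], 'line col 322.0 rows (np.int64(276), np.int64(289)) n78')
```

```bash
cat >> m.py <<'E'
        m=meas(c['color']); o=get_obs(); r=float(m[2].split()[4].strip('((,np.int64)')) if 0 else 0
        ch=abs(np.mean(m[1])-222.5); sys.exit(int(ch>1.8 or abs(o['moment'][2])>0.26))
E
python3 -m pendant '[[[0,0,0],[0,0,-0.02],0.015],[[0,0,0],[0,0,-0.035],0.015],[[0,0,0],[0,0,-0.035],0.015]]' && python3 m.py w7 && python3 -m pendant '[[[0,0,0],[0,0,-0.02],0.015],[[0,0,0],[0,0,-0.035],0.015],[[0,0,0],[0,0,-0.035],0.015]]' && python3 m.py w8 && python3 -m pendant '[[[0,0,0],[0,0,-0.02],0.015],[[0,0,0],[0,0,-0.035],0.015],[[0,0,0],[0,0,-0.035],0.015]]' && python3 m.py w9
```

```text
time: 6.7
tool_pos: [507.1, 0.2, 239.6]
tcp_rot: [-3.141, -0.001, 1.895]
contact_force: [-5.1, 2.6, 1.4]
grip_width: 15.1
Mz -0.168 ('skirt', [np.int64(221), np.int64(223), np.int64(220), np.int64(226)], 'line col 322.0 rows (np.int64(276), np.int64(289)) n79')
time: 7.0
tool_pos: [507.1, 0.2, 239.6]
tcp_rot: [-3.14, -0.001, 1.93]
contact_force: [-5.1, 2.1, 0.9]
grip_width: 15.2
Mz -0.072 ('skirt', [np.int64(221), np.int64(223), np.int64(220), np.int64(223)], 'line col 322.1 rows (np.int64(277), np.int64(289)) n79')
time: 7.3
tool_pos: [507.0, 0.2, 239.5]
tcp_rot: [-3.14, -0.001, 1.965]
contact_force: [-4.6, 1.2, -0.2]
grip_width: 14.6
Mz -0.080 ('skirt', [np.int64(221), np.int64(223), np.int64(220), np.int64(223)], 'line col 321.8 rows (np.int64(277), np.int64(289)) n77')
```

```bash
python3 -m pendant '[[[0,0,0],[0,0,-0.02],0.015],[[0,0,0],[0,0,-0.035],0.015],[[0,0,0],[0,0,-0.035],0.015]]' && python3 m.py w10 && python3 -m pendant '[[[0,0,0],[0,0,-0.02],0.015],[[0,0,0],[0,0,-0.035],0.015],[[0,0,0],[0,0,-0.035],0.015]]' && python3 m.py w11 && python3 -m pendant '[[[0,0,0],[0,0,-0.02],0.015],[[0,0,0],[0,0,-0.035],0.015],[[0,0,0],[0,0,-0.035],0.015]]' && python3 m.py w12
```

```text
time: 7.6
tool_pos: [507.2, -0.0, 239.3]
tcp_rot: [-3.14, -0.0, 2.001]
contact_force: [-4.6, -0.1, -2.7]
grip_width: 14.7
Mz -0.062 ('skirt', [np.int64(222), np.int64(222), np.int64(220), np.int64(222)], 'line col 320.0 rows (np.int64(275), np.int64(289)) n92')
time: 7.9
tool_pos: [507.4, -0.1, 239.4]
tcp_rot: [-3.141, 0.0, 2.036]
contact_force: [-5.2, -1.2, -3.0]
grip_width: 15.2
Mz -0.026 ('skirt', [np.int64(220), np.int64(219), np.int64(219), np.int64(220)], 'line col 316.8 rows (np.int64(270), np.int64(289)) n112')
```

```bash
python3 -m pendant '[[[0,0,0],[0,0,0],0.017],[[0,0,0],[0,0,0],0.024],[[0,0,0],[0,0,0],0.024],[[0,0,0],[0,0,0],0.024]]' ; python3 m.py w12; python3 -c "
import cv2,numpy as np
cv2.imwrite('pics/w1012.png',np.hstack([cv2.imread('pics/%s.png'%n)[150:450,190:450] for n in ('w8','w11','w12')]))"
```

```text
time: 8.28
tool_pos: [508.3, 0.1, 240.1]
tcp_rot: [3.139, 0.002, 2.035]
contact_force: [0.0, 0.1, -1.2]
grip_width: 23.5
Mz 0.014 ('skirt', [np.int64(218), np.int64(217), np.int64(218), np.int64(219)], 'line col 312.8 rows (np.int64(268), np.int64(289)) n121')
```

View pics/w1012.png

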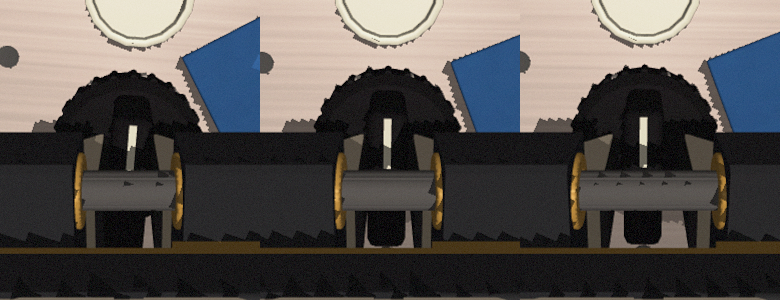

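```bash
python3 -c "
from h import *
c=capture('wrist'); o=get_obs();a=o['tcp_rot'][2];x=np.array([np.cos(a),np.sin(a),0]);A=np.array([507.4,.4,0])
for l in (0,3,6): print(l,proj(c,[A+32*x+[0,0,48+l],A+22*x+[0,0,82+l],A+26*x+[0,0,82+l]])) 
print(o)
import m;print(m.meas(c['color']))
"
```

```text
0 [[315.33794715 221.30483758]
 [314.93978138 269.73605883]
 [314.9184321  258.29650972]]
3 [[315.3050403  222.72642353]
 [314.89156824 272.46227435]
 [314.86943382 260.80472935]]
6 [[315.27099909 224.19701433]
 [314.84132679 275.3031812 ]
 [314.81835926 263.41923406]]
{'time': 8.3833, 'joint_positions': array([-1.50704612e-01,  5.09352152e-01,  1.78020631e+00,  3.23474027e-06,
        8.50181222e-01, -6.14851800e-01]), 'dq': array([-0.00071622,  0.00135718,  0.00529571,  0.00099741,  0.00484412,
       -0.00010576]), 'tau': array([-1.34678473e-02, -4.49555790e+01, -1.78583586e+01,  3.63170542e-02,
        5.17245743e-02, -1.96998975e-03]), 'tool_pos': array([5.07944188e+02, 1.41851413e-01, 2.39816656e+02]), 'tcp_rot': array([3.14007763e+00, 1.06687464e-03, 2.03494057e+00]), 'contact_force': array([ 0.21425481, -0.22746895, -0.28281486]), 'moment': array([-0.00619927, -0.14715617,  0.01249549]), 'grip_width': 24.090467747376007}
('skirt', [np.int64(219), np.int64(218), np.int64(219), np.int64(220)], 'line col 313.5 rows (np.int64(269), np.int64(289)) n126')
```

```bash
python3 -m pendant '[[[0,0,-0.04],[0,0,0],0.024],[[0,0,-0.08],[0,0,0],0.024],[[0,0,-0.08],[0,0,0],0.06],[[0,0,-0.08],[0,0,0],0.06],[[0,0,-0.08],[0,0,0],0.06]]'; python3 -c "
from h import *
o=get_obs();print(o['tool_pos'],togo(437.7,226.8,320,3.0))"
```

```text
time: 8.8
tool_pos: [507.3, 0.2, 319.2]
tcp_rot: [3.141, 0.0, 2.035]
contact_force: [-0.1, -0.4, -0.2]
grip_width: 39.4
[5.07279493e+02 2.23069969e-01 3.19240400e+02] [ 2.338e-01  3.920e-02 -8.000e-04 -9.651e-01]
```

```bash
python3 -m pendant '[[[0.234,0.039,0],[0,0,-0.965],0.06],[[0.234,0.039,0],[0,0,-0.965],0.06],[[0.234,0.039,0],[0,0,-0.965],0.06],[[0.234,0.039,0],[0,0,-0.965],0.06],[[0.234,0.039,0],[0,0,-0.965],0.06],[[0.234,0.039,0],[0,0,-0.965],0.06],[[0.234,0.039,0],[0,0,-0.965],0.06],[[0.234,0.039,0],[0,0,-0.965],0.06],[[0.234,0.039,0],[0,0,-0.965],0.06],[[0.234,0.039,0],[0,0,-0.965],0.06]]'; python3 -c "
from h import *
o=get_obs();print(o['tool_pos'],togo(437.7,226.8,320,3.0))
import pickle
for n in ('top','scene','wrist'):
  c=capture(n);save(c,n+'3');pickle.dump(c,open(n+'3.pkl','wb'))
print(proj(c,[[437.7,226.8,34]]))
a=cv2.imread('pics/wrist3.png');b=cv2.imread('pics/top3.png')[180:330,310:470];s=cv2.imread('pics/scene3.png')[170:300,270:430]
cv2.imwrite('pics/mix3.png',np.hstack([cv2.resize(a,(400,300)),np.vstack([cv2.resize(b,(400,375)),cv2.resize(s,(400,225))])[:600][:300]]) if 0 else np.vstack([np.hstack([cv2.resize(b,(400,300),interpolation=2),cv2.resize(s,(400,300),interpolation=2)]),np.hstack([cv2.resize(a,(400,300)),np.zeros((300,400,3),np.uint8)])]))
"
```

```text
time: 9.63
tool_pos: [437.4, 226.8, 318.2]
tcp_rot: [-3.14, -0.002, 2.997]
contact_force: [-0.2, 0.0, 0.6]
grip_width: 60.0
[437.36721892 226.84579963 318.1648049 ] [-0.0003  0.     -0.0018 -0.0029]
[[319.2824004  245.00206453]]
```

View pics/mix3.png

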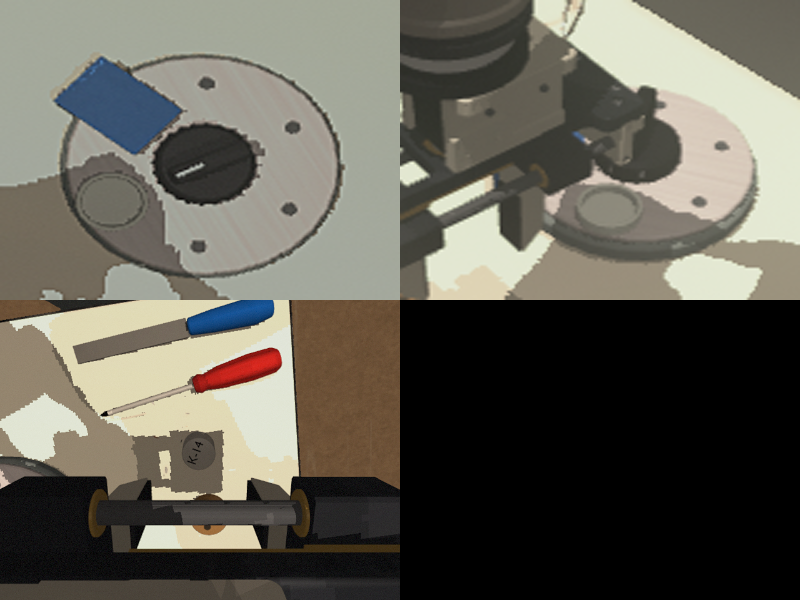

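```bash
python3 -c "
from h import *
import pickle
for n,p in (('top',(354.4,280)),('scene',(353.2,259.7))):
  c=pickle.load(open(n+'3.pkl','rb'));P=ray(c,*p,37);print(n,P,np.hypot(P[0]-507.3,P[1]-.4),np.arctan2(P[1]-.4,P[0]-507.3))
  if n=='top':
    a=ray(c,310+176/2.5,180+176/2,82);b=ray(c,310+204/2.5,180+163/2,82);print(np.arctan2(*(a-b)[1::-1]))
"
python3 -m pendant '[[[0,0,0.04],[0,0,0],0.06],[[0,0,0.08],[0,0,0],0.06],[[0,0,0.115],[0,0,0],0.06],[[0,0,0.126],[0,0,0],0.06],[[0,0,0.128],[0,0,0],0.06],[[0,0,0.128],[0,0,0],0.06]]'; python3 -c "
from h import *
o=get_obs();print(o['tool_pos'])"
```

```text
top [480.01108274  58.86403258  37.        ] 64.51920729581212 2.0075035729273765
2.0752465495079737
scene [475.22991608  63.24469246  37.        ] 70.55455799185198 2.04265546361294
time: 10.28
tool_pos: [437.8, 226.5, 190.8]
tcp_rot: [-3.141, -0.001, 2.998]
contact_force: [-0.0, -1.1, -0.1]
grip_width: 60.1
[437.76962945 226.49403369 190.81231489]
```

```bash
python3 -m pendant '[[[0,0,0],[0,0,0],0.045],[[0,0,0],[0,0,0],0.04],[[0,0,0],[0,0,0],0.03],[[0,0,0],[0,0,0],0.03],[[0,0,0],[0,0,0],0.03]]'; python3 -m pendant '[[[0,0,-0.01],[0,0,0],0.03],[[0,0,-0.05],[0,0,0],0.03],[[0,0,-0.09],[0,0,0],0.03],[[0,0,-0.11],[0,0,0],0.03],[[0,0,-0.11],[0,0,0],0.03]]'; python3 -c "
from h import *
o=get_obs();print(togo(478.7-20*np.cos(2.02),59.8-20*np.sin(2.02),300,2.02),togo(478.7,59.8,300,2.02))"
```

```text
time: 10.7
tool_pos: [437.9, 226.9, 192.3]
tcp_rot: [3.141, 0.002, 3.0]
contact_force: [-0.6, -1.2, 5.2]
grip_width: 35.0
time: 11.12
tool_pos: [438.6, 227.3, 306.6]
tcp_rot: [3.137, 0.008, 3.0]
contact_force: [1.0, -0.1, -1.7]
grip_width: 35.1
[-0.0745 -0.1768  0.0066  0.9799] [-0.0633 -0.1602  0.0066  0.9799]
```

```bash
python3 -m pendant '[[[-0.086,-0.193,0],[0,0,0.98],0.03],[[-0.086,-0.193,0],[0,0,0.98],0.03],[[-0.086,-0.193,0],[0,0,0.98],0.03],[[-0.086,-0.193,0],[0,0,0.98],0.03],[[-0.086,-0.193,0],[0,0,0.98],0.03],[[-0.086,-0.193,0],[0,0,0.98],0.03],[[-0.086,-0.193,0],[0,0,0.98],0.03],[[-0.086,-0.193,0],[0,0,0.98],0.03],[[-0.086,-0.193,0],[0,0,0.98],0.03],[[-0.086,-0.193,0],[0,0,0.98],0.03]]'; python3 -c "
from h import *
import pickle
c=capture('wrist');save(c,'wrist4');o=get_obs();print(o['tool_pos'],o['tcp_rot']);pickle.dump((c,o),open('wrist4.pkl','wb'))
print(proj(c,[[478.7,59.8,37],[507.3,.4,48],[507.3,.4,27]]))"
```

```text
time: 11.95
tool_pos: [495.1, 23.7, 300.7]
tcp_rot: [-3.14, -0.001, 2.023]
contact_force: [0.3, -0.4, -2.1]
grip_width: 35.5
[495.20442708  23.82069589 300.87093002] [-3.14046474e+00 -6.28682258e-04  2.02346966e+00]
[[320.135135   185.82976994]
 [319.66549625 302.14075405]
 [319.60037338 289.7213928 ]]
```

View pics/wrist4.png

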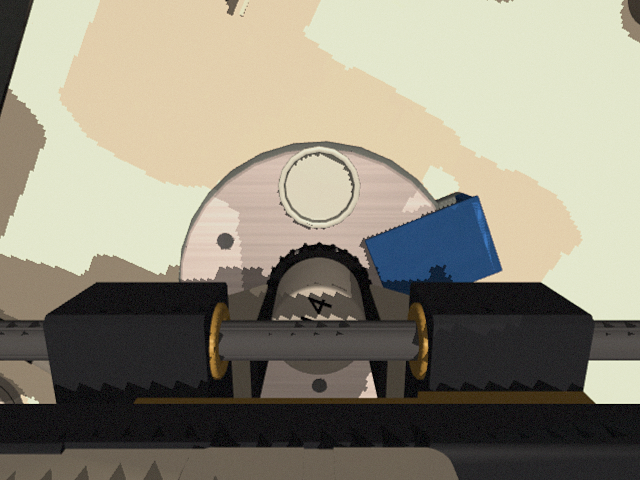

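```bash
python3 -c "
from h import *
import pickle
c,o=pickle.load(open('wrist4.pkl','rb'))
im=c['color'].astype(int); 
from scipy.optimize import least_squares
def fit(c,ctr,z,r,sgn,amin=0,amax=6.28,lo=-5,hi=5):
  g=cv2.GaussianBlur(c['color'],(3,3),0).astype(np.float32).mean(2)
  q=np.array(ctr,float)
  for it in range(3):
    pts=[]
    for a in np.arange(amin,amax,.05):
      rr=np.arange(r+lo,r+hi,.1)
      uv=proj(c,[[q[0]+k*np.cos(a),q[1]+k*np.sin(a),z] for k in rr]).astype(np.float32)
      p=cv2.remap(g,uv[:,0][None],uv[:,1][None],1)[0]
      k=rr[np.argmax(sgn*np.gradient(p))];pts.append(q+k*np.array([np.cos(a),np.sin(a)]))
    pts=np.array(pts)
    s=least_squares(lambda v:np.hypot(pts[:,0]-v[0],pts[:,1]-v[1])-v[2],[*q,r],loss='soft_l1',f_scale=.5);q=s.x[:2]
  return s.x,np.median(abs(s.fun))
a=o['tcp_rot'][2];print('cup outer',fit(c,(478.7,59.8),37,23.5,-1));print('cup inner',fit(c,(478.7,59.8),37,20,1,lo=-3,hi=2))
w=pickle.load(open('wrist3.pkl','rb'))
print('std',fit(w,(437.7,226.8),34,18,1),fit(w,(437.7,226.8),34,18,-1))
"
```

```text
cup outer (array([478.14223702,  61.02474218,  20.41232271]), np.float64(0.5666473421400884))
cup inner (array([478.39561378,  58.50159554,  20.01077346]), np.float64(0.10207442752624019))
std (array([433.97571682, 227.53648872,  18.74490826]), np.float64(1.746585668482302)) (array([437.35158915, 225.7603993 ,  15.90731152]), np.float64(0.21003282422863556))
```

```bash
python3 -c "
from h import *
import pickle
c,o=pickle.load(open('wrist4.pkl','rb'))
a=2.0222;x=np.array([np.cos(a),np.sin(a),0]);y=np.array([np.sin(a),-np.cos(a),0]);T=np.array([495.2,23.8,0])
for zb in (108,110,112):
  P=[T+18*x+[0,0,zb],T+18*x+[0,0,zb+34],T-18*y+[0,0,zb+34],T+18*y+[0,0,zb+34],T+[0,0,zb+34]];print(zb,proj(c,P).round(1).tolist())
g=c['color'].mean(2)
print(g[240:310,316:326].mean(1).round().astype(int).tolist())
b=c['color'][235:385,240:400,::-1];cv2.imwrite('pics/std4.png',cv2.resize(b,(640,600),interpolation=2))
w=cv2.imread('pics/wrist3.png');w=w[200:290,270:370];
"
```

```text
108 [[318.5, 255.9], [318.4, 282.5], [267.2, 331.0], [369.6, 331.1], [318.4, 331.1]]
110 [[318.5, 257.2], [318.4, 284.4], [266.5, 333.5], [370.3, 333.7], [318.4, 333.6]]
112 [[318.5, 258.5], [318.4, 286.4], [265.8, 336.1], [370.9, 336.2], [318.4, 336.2]]
[187, 184, 159, 104, 56, 7, 7, 13, 18, 16, 17, 21, 20, 19, 18, 18, 18, 48, 88, 92, 91, 90, 91, 92, 92, 93, 93, 95, 93, 94, 95, 93, 95, 96, 95, 96, 96, 95, 97, 97, 96, 97, 95, 91, 94, 104, 126, 150, 173, 187, 185, 183, 171, 150, 139, 127, 96, 77, 79, 69, 37, 16, 17, 17, 29, 41, 47, 50, 46, 37]
```

View pics/std4.png

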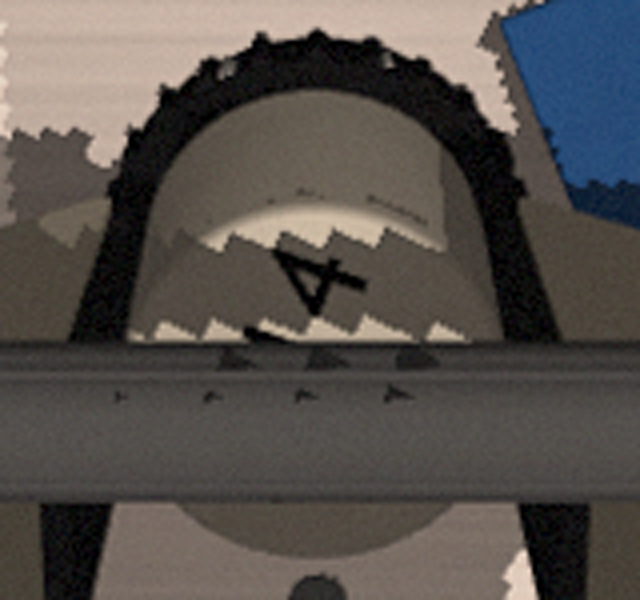

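```bash
python3 -c "
from h import *
import pickle
from scipy.optimize import least_squares
c,o=pickle.load(open('wrist4.pkl','rb'))
a=2.0222;x=np.array([np.cos(a),np.sin(a),0]);y=np.array([np.sin(a),-np.cos(a),0]);T=np.array([495.2,23.8,0])
def f(v):
  A=T+v[0]*x
  return proj(c,[A+18*x+[0,0,v[1]],A+18*x+[0,0,v[1]+34],A-18*x+[0,0,v[1]+34]])[:,1]
print(f([0,110]));
s=least_squares(lambda v:f(v)-[257.2,285.5,373.7],[0,110]);print(s.x,s.fun)
"
```

```text
[257.23179638 284.42133631 379.91597551]
[ -3.11420678 100.81644996] [ 1.24364117 -1.31748351  0.31036438]
```

```bash
python3 -m pendant '[[[0.0391,-0.0002,0],[0,0,0],0.03],[[0.0391,-0.0002,0.03],[0,0,0],0.03],[[0.0391,-0.0002,0.055],[0,0,0],0.03],[[0.0391,-0.0002,0.065],[0,0,0],0.03],[[0.0391,-0.0002,0.068],[0,0,0],0.03],[[0.0391,-0.0002,0.068],[0,0,0],0.03],[[0.0391,-0.0002,0.068],[0,0,0],0.03]]'; python3 -m pendant '[[[0,0,0.002],[0,0,0],0.03],[[0,0,0.004],[0,0,0],0.03],[[0,0,0.006],[0,0,0],0.03],[[0,0,0.008],[0,0,0],0.03],[[0,0,0.008],[0,0,0],0.03]]'; python3 -c "
from h import *
print(get_obs()['moment']);c=capture('wrist');save(c,'wrist5')"
```

```text
time: 12.58
tool_pos: [478.7, 58.9, 233.9]
tcp_rot: [3.141, 0.0, 2.021]
contact_force: [-0.2, -0.6, -2.4]
grip_width: 35.0
time: 13.0
tool_pos: [478.3, 58.7, 225.2]
tcp_rot: [-3.141, -0.0, 2.02]
contact_force: [0.1, 0.3, -2.0]
grip_width: 35.1
[ 0.04519471 -0.17966266  0.00222883]
```

```bash
python3 -m pendant '[[[0,0,0.001],[0,0,0],0.03],[[0,0,0.002],[0,0,0],0.03],[[0,0,0.003],[0,0,0],0.03],[[0,0,0.003],[0,0,0],0.03]]'; python3 -m pendant '[[[0,0,0.001],[0,0,0],0.03],[[0,0,0.001],[0,0,0],0.03],[[0,0,0.001],[0,0,0],0.03]]';python3 -c "
from h import *
print(get_obs()['moment'])"
```

```text
time: 13.38
tool_pos: [478.3, 58.8, 222.2]
tcp_rot: [-3.141, -0.0, 2.02]
contact_force: [-0.4, 0.3, -2.1]
grip_width: 35.4
time: 13.63
tool_pos: [478.4, 58.8, 221.4]
tcp_rot: [-3.142, 0.0, 2.02]
contact_force: [1.2, -0.0, -2.0]
grip_width: 35.6
[ 0.03263584 -0.18738079  0.03087454]
```

```bash
python3 -m pendant '[[[0,0,0.001],[0,0,0],0.03],[[0,0,0.001],[0,0,0],0.03],[[0,0,0.001],[0,0,0],0.03]]' ; python3 -m pendant '[[[0,0,0.0005],[0,0,0],0.03],[[0,0,0.0005],[0,0,0],0.03],[[0,0,0.0005],[0,0,0],0.03]]'
```

```text
time: 13.88
tool_pos: [478.5, 58.9, 221.3]
tcp_rot: [3.14, 0.0, 2.02]
contact_force: [-2.1, 1.4, 6.5]
grip_width: 35.4
time: 14.13
tool_pos: [478.5, 58.9, 221.2]
tcp_rot: [3.14, 0.001, 2.02]
contact_force: [-3.3, 1.9, 12.5]
grip_width: 35.3
```

```bash
python3 -m pendant '[[[0,0,-0.0012],[0,0,0],0.03],[[0,0,-0.0012],[0,0,0],0.037],[[0,0,-0.0012],[0,0,0],0.042],[[0,0,-0.0012],[0,0,0],0.05],[[0,0,-0.0012],[0,0,0],0.05],[[0,0,-0.0012],[0,0,0],0.05],[[0,0,-0.01],[0,0,0],0.05],[[0,0,-0.04],[0,0,0],0.05],[[0,0,-0.08],[0,0,0],0.05],[[0,0,-0.08],[0,0,0],0.05]]'; python3 -m pendant '[[[-0.02,0,-0.04],[0,0,0],0.05],[[-0.05,0.04,-0.08],[0,0,0],0.05],[[-0.08,0.08,-0.1],[0,0,0],0.05],[[-0.12,0.12,-0.1],[0,0,0],0.05],[[-0.15,0.15,-0.1],[0,0,0],0.05],[[-0.15,0.15,-0.1],[0,0,0],0.05],[[-0.15,0.15,-0.1],[0,0,0],0.05]]';  python3 -c "
from h import *
import pickle
c=capture('top');save(c,'t6');pickle.dump(c,open('t6.pkl','wb'));s=capture('scene');save(s,'s6');pickle.dump(s,open('s6.pkl','wb'))
R=lambda im,w,h:cv2.resize(im[:,:,::-1],(w,h),interpolation=2)
cv2.imwrite('pics/mix6.png',np.hstack([R(c['color'][180:330,220:460],400,250),R(s['color'][190:360,190:430],400,283)[:250]]) if 0 else np.vstack([np.hstack([R(c['color'][190:330,320:460],400,400),R(s['color'][180:300,290:430],400,400)]),np.hstack([R(c['color'][100:420,150:600],280,200),R(s['color'],266,200),np.zeros((200,254,3),np.uint8)])]))"
```

```text
time: 14.97
tool_pos: [480.1, 58.8, 306.4]
tcp_rot: [3.132, 0.005, 2.02]
contact_force: [1.8, -0.5, -0.0]
grip_width: 50.0
time: 15.55
tool_pos: [682.7, -13.6, 399.3]
tcp_rot: [3.139, 0.002, 2.018]
contact_force: [-1.0, -0.6, -0.7]
grip_width: 49.8
```

View pics/mix6.png

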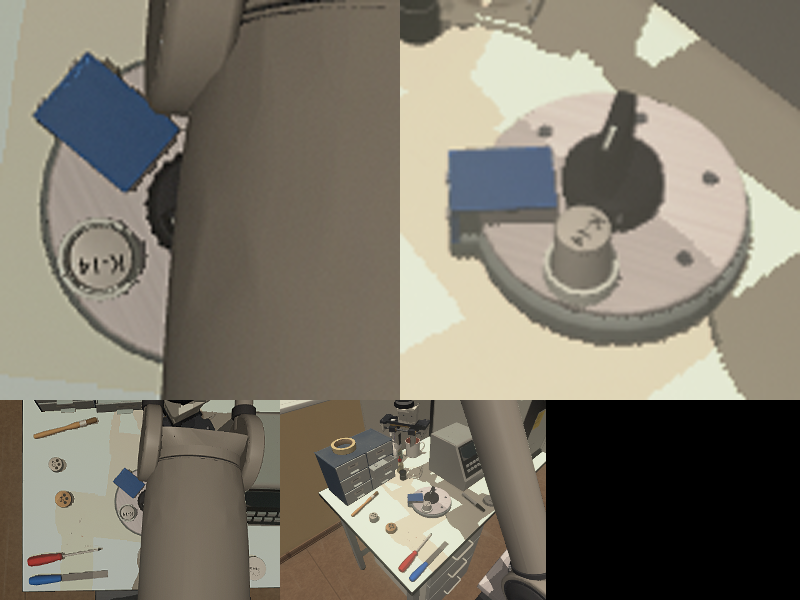

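```bash
python3 -c "
from h import *
import pickle
a=pickle.load(open('scene0.pkl','rb'));b=pickle.load(open('s6.pkl','rb'))
print(proj(a,[[507.4,.4,48],[507.4,.4,54],[539,.4,48],[539,.4,54]]).round(1).tolist())
for c in (a,b):
  g=c['color'].max(2).astype(int)
  for x in (367,370,373,376,379): 
    r=np.nonzero(g[205:275,x]<70)[0]+205; print(x,r.min(),r.max(),end=' | ')
  for y in (232,236,240,244):
    r=np.nonzero(g[y,350:400]<70)[0]+350; print('y',y,r.max(),end=' | ')
  print()
"
```

```text
[[364.1, 228.9], [364.3, 226.5], [351.6, 220.6], [351.7, 218.2]]Traceback (most recent call last):
  File "<string>", line 9, in <module>
    r=np.nonzero(g[205:275,x]<70)[0]+205; print(x,r.min(),r.max(),end=' | ')
                                                  ~~~~~^^
    return umr_minimum(a, axis, None, out, keepdims, initial, where)
ValueError: zero-size array to reduction operation minimum which has no identity
```

```bash
python3 -c "
from h import *
import pickle
a=pickle.load(open('scene0.pkl','rb'));b=pickle.load(open('s6.pkl','rb'))
for c in (a,b):
  g=c['color'].max(2).astype(float)
  o=[]
  for x in (366,368,370,372,374,376):
    p=g[225:262,x]; d=np.gradient(p); k=np.argmax(d); w=d[max(k-2,0):k+3]; o.append((round(225+np.average(np.arange(max(k-2,0),max(k-2,0)+len(w)),weights=np.clip(w,0,None)),1),int(p.min())))
  q=[]
  for y in (228,231,234,237):
    d=np.gradient(g[y,372:395]);q.append(int(np.argmax(d)+372))
  print(o,q)
"
```

```text
[(np.float64(249.4), 80), (np.float64(248.5), 80), (np.float64(249.2), 80), (np.float64(247.9), 80), (np.float64(247.4), 80), (np.float64(246.0), 80)] [381, 382, 382, 382]
[(np.float64(249.0), 71), (np.float64(249.2), 70), (np.float64(248.5), 71), (np.float64(248.0), 73), (np.float64(246.9), 72), (np.float64(246.0), 72)] [381, 381, 382, 382]
```

```bash
python3 -c "
from plant import get_obs,close_job
o=get_obs();print(abs(o['dq']).max(),o['time'],o['contact_force']);print(close_job())"
```

```text
0.09171436614624993 15.65 [-0.23866195 -0.84988127 -0.54260835]
the job is handed in; nothing more can be done
None
```

The job is handed in at 15.7 s of the allowed 58 s. The knob is home in the loading notch and the tall silver standard (K-14) stands in the white cup.

**Knob:** I lifted it about 8.5 mm, turned it to about 0.9 rad, then set it down on the land. From there I turned it in 0.035 rad steps with the fingers held loosely around the bar. The dog began to drop at a table angle of about 1.17 rad, partly held up by finger friction, and went down when I opened the fingers wider. At most about 0.17 N m about the vertical axis showed at the wrist while I was feeling for the notch.

**Standard:** I lowered it into the cup and met the floor with 6.5 N, then 12.5 N. The contact came 28.9 mm above the height where I picked it up, against an expected 29 mm.

**Last checks:**
- In the scene image the knob's skirt edge matches the parked, fully down image to about 0.1 px. A 6 mm lift would have moved it 2.4 px.
- The final pictures show the standard upright inside the cup rim, the other two standards apparently where they were, and the arm clear.

**Disagreements:**
- The cup angle read 2.01 to 2.07 rad depending on the method, and its distance from the axis 64.5 to 70.6 mm against the 66 mm given. I placed between the wrist camera fix and the stated 66 mm, and the standard went in without touching the rim.
- When the fingers closed on the knob and on the standard there was an unexplained upward reading of 5 to 7 N.
- The arm was still settling slightly at hand-in, at most 0.09 rad/s.

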